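# Run a pushing tool along a computer cover's seam to press its catches home

## Robot

A 7-joint arm with a two-finger parallel gripper is mounted at the origin on the work surface. World frame = base frame: x ahead of the robot, y to its left, z up, the work surface at z = 0. Lengths are in mm, angles in rad, forces in N, time in s.
With the tool pointing down it reaches from about 425 to 950 mm from the base axis. Payload 4.7 kg.
Tool frame: the origin (TCP) lies midway between the tips of the shut fingers; the grasp point (between the pads) lies 19 mm behind it; z points along the fingers, y is the line along which they close (so a half turn about z gives the same grasp; the last joint's range is limited). The gripper opens to 85 mm and grips with 20 to 120 N. Pads are 22 mm wide; open, the fingers measure 114 mm over their backs; the gripper's body (76 mm by 85 mm) begins 54 mm behind the grasp point. The pads swing forward as they close: fully open they stand 13 mm farther back than shut.
Start: joints at [-1.204, 0.469, -0.049, 1.532, 0.024, 1.141, -0.082], TCP at [260.206, 622.849, 231.335] pointing down, gripper open.
Joint ranges: [-2.59, 2.59], [-0.33, 1.99], [-1.39, 1.29], [0.1, 2.45], [-1.04, 4.18], [0.21, 1.99], [-2.66, 2.66]. Speed limits (rad/s): [2.57, 2.57, 3.14, 3.14, 3.14, 3.14, 3.14].

## Interface

Orientations are given as a unit quaternion [x, y, z, w].
In Python, from rig import arm, grab_frame, order, finder gives the robot as it stands.
- The arm moves only by the tool servo_tool, never from a script. Its argument "motion" is a list of rows, each a list of 5 numbers: the shift along the tool's x, y, z in units of 0.075 m (1.0 is 0.075 m), then the turn about the tool's z in units of 2 rad (1.0 is 2 rad), then the opening, from 0 (shut) to 1 (fully open). A call has 1 to 5 rows; each row shifts and turns the commanded pose from where the row before left it, along the tool's axes as they then stand; what a row does not reach is not made up. A row lasts 1/12 s, in which the tool goes at most 41.7 mm and 7.16 degrees, less where a joint would pass 70% of its speed; a pose out of reach is approached as far as the arm can. A call with a number of a shift or a turn outside -1 to 1 is refused whole. A call with a gripper value outside its range is refused whole. The fingers move at their own pace and stop on an object; "grip_force" is the grip in N (left out, the last holds). Time passes only in rows, so rows that do not move let the fingers close. It gives the time, the measured TCP pose, the force, the opening and the grip force at its end, in the units of the state.
- arm.get_state(): the state, without advancing time (a new reading comes with each control period).
- grab_frame(name): name is "scene" or "top" or "wrist"; returns a dict with "color" (384x512x3 uint8, red, green, blue), "fov_y" (degrees; the focal length in pixels is half the picture's height over the tangent of half this angle, whatever the lens; pixels are square), "cx", "cy" (the principal point, pixels), "R" (3x3) and "t" (3): a world point X has camera coordinates R X + t. Camera axes: x right, y down, z forward; pixel columns grow to the right and rows downward; lengths in mm; the calibration is good to about 2 mm. A picture is of the moment at which its call begins. There is no depth.
- order.sign_off(): hands the job in; it is judged then, once.
Trained networks look in a picture, given as the dict that the camera call returned (one of the last four; its "shot" number tells which), for a name from the list of things; names that differ only in an ending like _2 or _b are one class to them, and where a whole thing is asked for, a point or a joint stands for the part that bears it (a point fixed in the world has none). Each returns a list of dicts, best first, with "conf" (0 to 1); they miss things now and then, are a little off and sometimes report something else, mostly with a low value. They report only what shows in the picture. A call takes as long as a camera call. They do not tell look-alikes from the thing itself.
- finder.search_frame(picture, target): "bbox" ([left, top, right, bottom] in pixels, round what is visible of it).
- finder.silhouettes(picture, target): "pixels" (384x512 bool, what is visible of it) and "bbox" ([left, top, right, bottom] in pixels, round what is visible of it).
The state is a dict: "time": time; "qpos": joint angles; "joint_velocities": joint speeds; "joint_efforts": joint torques, N m; "ee_pos": TCP position; "ee_rot": TCP orientation; "contact_force": force on the tool from outside, world axes, zero at the start; "moment": the same for the moment, N m; "finger_gap": opening from 0.0 (shut) to 1.0 (fully open); "finger_force": force on a finger pad.
Only numpy, scipy, OpenCV 4.12 (cv2) and the standard library are available. Lean on these libraries where they do the work, as an engineer would, in place of code of your own. Each camera call takes 0.05 s, during which the arm holds its last target. There are 200 camera calls.

## Task

The computer's white side cover has just been put back, but the four small catches along its bottom seam still stand proud. Take the hand tool from its wooden stand and guide its tip slowly and gently along the seam in one pass, starting at the end near the robot, without lifting it out of the seam between the first catch and the last, so that all four catches end flush with the cover; then hang the tool upright in its stand again. Touch the computer only with the tool, not with the hand, and leave the other things on the desk alone.

Things in the scene. Friction and masses are not known exactly. Their poses are not given: they have to be found in the camera images.
- tower: Fixed upright computer 270 x 134 x 230 mm. Origin at desk height on the chassis centre; x along the seam, away from the robot. The white cover on the -y side is a wall 230 mm tall, x -125 to 125 mm; the black plinth, 35 mm high, sticks out below it to y = -79 mm as a level ledge. No room for an upright hand at the foot: lean the tool, top away from the cover, about 30 to 35 degrees.
- seam_near (a point): Point on the ledge, 35 mm above the desk, at tower x = -79, y = -55 mm: near end of the seam (the inner corner of ledge and cover), before the first catch. The cover fits differently each time: its face lies 0 to 15 mm behind this point (+y), by an amount that is not reported. Feel for it.
- seam_far (a point): The like point at the far end, tower x = +79 mm, beyond the fourth catch.
- catch1 (a joint): Grey half-round catch at the cover's foot, tower x = -54 mm, 24 mm long along the seam with sloped ends, 1 to 14 mm above the ledge. It slides into the cover (+y) against about 1.6 N and stays; a tip sliding along the cover's face wedges it in. Value: m pushed in; 0 = 4 mm proud, 0.004 flush, 0.0045 stop.
- catch2 (a joint): The same for the second catch, at tower x = -18 mm.
- catch3 (a joint): The same for the third catch, at tower x = +18 mm.
- catch4 (a joint): The same for the fourth catch, at tower x = +54 mm.
- stand: Fixed block of light wood, 75 x 75 mm and 55 mm high, with one square hole 17 mm wide and 50 mm deep in the middle of its top. Origin: centre of its underside.
- stylus: Hand tool, 114 mm long, 50 g, hanging upright in the stand. Origin: end of its tip; z up along the handle. Steel tip 5 mm in diameter, ball end, to z = 15 mm; shank 8 mm in diameter to 42; black collar 28 mm in diameter, 42 to 48; black square handle 14 x 14 mm, 48 to 114 mm, its sides along x and y.
- stylus_tip (a point): The end of the tool's tip.
- stylus_collar (a point): Underside of the collar, on the tool's axis, 42 mm from the tip; it rests on the stand's top.
- mouse: Black computer mouse, about 100 x 60 x 34 mm; bystander.
- notes: Block of sticky notes 76 x 76 x 25 mm; bystander.
- screwdriver: Screwdriver lying on the desk; bystander.
- mug: White mug, 80 mm wide, 90 mm high; bystander.
- screwtray: Low steel tray for screws, 90 x 70 x 18 mm; bystander.
- gamepad: White game controller, about 170 mm wide, 45 mm high; bystander.
- taperoll: Clear roll of tape lying flat, 60 mm wide, 19 mm high; bystander.
There are look-alikes about, which are no part of the job. Several things look just like the stand: the one meant starts farthest from the robot's base.

How it is judged:
By the outcome, as a careful person would: the job done as asked, in the order asked, and still so for the second after the job is handed in, with the robot touching nothing.
It also fails if it takes over 72 s, if anything falls off the work surface, if the arm or the gripper's body presses on something with over 40 N, if the wrist force passes 120 N, or if a joint passes its speed limit or range.

## Working session

There is one attempt and no reset: what is moved stays moved. The work goes in short steps, Python scripts to look and compute and a tool call to move; the robot and the scene stay as the last step left them, time stands still between calls to the robot, and variables do not carry over. Pictures are saved under pics/ and viewed, at most 10 in all, crops included, and the job is handed in when it is done.

Besides the shell and the picture viewer there is one more tool, called by a JSON object that holds its "method" and its "body", one argument or row to a line. servo_tool: Moves the arm, as the interface text tells. Its arguments: {"type":"object","properties":{"motion":{"type":"array","items":{"type":"array","items":{"type":"number"}}},"grip_force":{"type":"number"}},"required":["motion"]}

```bash
ls; mkdir -p pics; python3 - <<'E'
from rig import arm, grab_frame, order, finder
import cv2, numpy as np
s=arm.get_state();print({k:np.round(v,3).tolist() for k,v in s.items()})
ims=[]
for n in ["scene","top"]:
    f=grab_frame(n);ims.append(f["color"]);print(n,f["fov_y"],f["cx"],f["cy"],np.round(f["R"],4).tolist(),np.round(f["t"],1).tolist())
    for t in ["tower","stand","stylus"]:
        print(t,[(np.round(d["bbox"]).tolist(),round(d["conf"],2)) for d in finder.search_frame(f,t)])
    cv2.imwrite(f"pics/{n}1.png",cv2.resize(f["color"][:,:,::-1],(768,576)))
E
```

```text
pics
{'time': 0.0, 'qpos': [-1.204, 0.469, -0.049, 1.534, 0.024, 1.141, -0.082], 'joint_velocities': [-0.0, -0.001, 0.001, -0.001, 0.0, -0.002, 0.001], 'joint_efforts': [-0.0, -51.032, -0.047, -23.771, 0.011, 0.008, 0.0], 'ee_pos': [259.992, 622.287, 230.222], 'ee_rot': [0.197, 0.98, -0.001, -0.0], 'contact_force': [0.055, 0.361, 0.311], 'moment': [-0.025, -0.004, -0.01], 'finger_force': 0.0, 'finger_gap': 1.001}
scene 48.90310511682371 250.56919950328052 197.58597548900914 [[0.7664, 0.6424, 0.0023], [0.4187, -0.4968, -0.7602], [-0.4872, 0.5836, -0.6497]] [-287.3, -197.3, 1240.4]
tower [([300.0, 72.0, 442.0, 213.0], 0.84), ([293.0, 282.0, 328.0, 315.0], 0.33)]
stand [([247.0, 130.0, 287.0, 169.0], 0.98), ([159.0, 202.0, 213.0, 250.0], 0.89), ([223.0, 219.0, 273.0, 268.0], 0.61), ([73.0, 180.0, 123.0, 230.0], 0.59)]
stylus [([240.0, 203.0, 257.0, 237.0], 0.85), ([300.0, 216.0, 345.0, 254.0], 0.33)]
top 49.80989539536337 261.7361203564149 179.24260728199337 [[0.0122, -0.9995, -0.0284], [-0.9957, -0.0095, -0.0925], [0.0922, 0.0294, -0.9953]] [-78.9, 458.2, 1073.5]
tower [([101.0, 61.0, 199.0, 189.0], 0.68)]
stand [([284.0, 140.0, 322.0, 175.0], 0.95), ([302.0, 189.0, 342.0, 224.0], 0.93), ([333.0, 270.0, 372.0, 306.0], 0.86), ([173.0, 206.0, 209.0, 239.0], 0.86)]
stylus [([295.0, 147.0, 310.0, 162.0], 0.6)]
```

View pics/scene1.png

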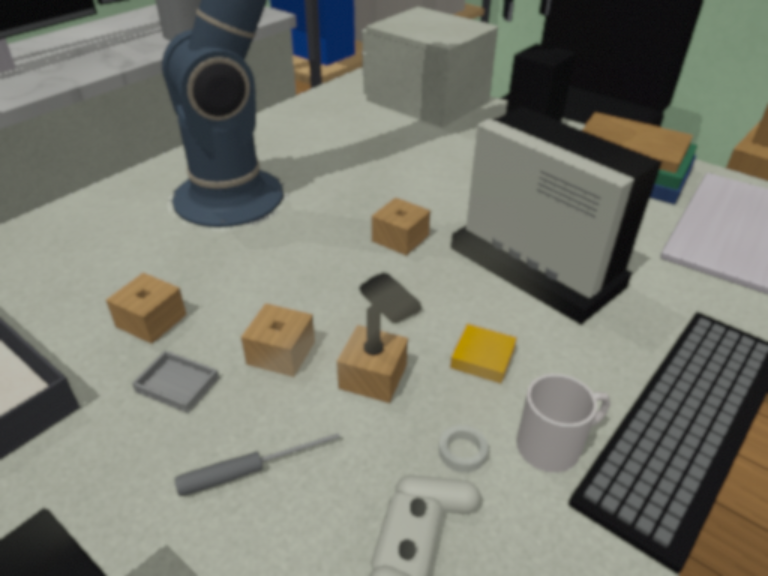

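View pics/top1.png

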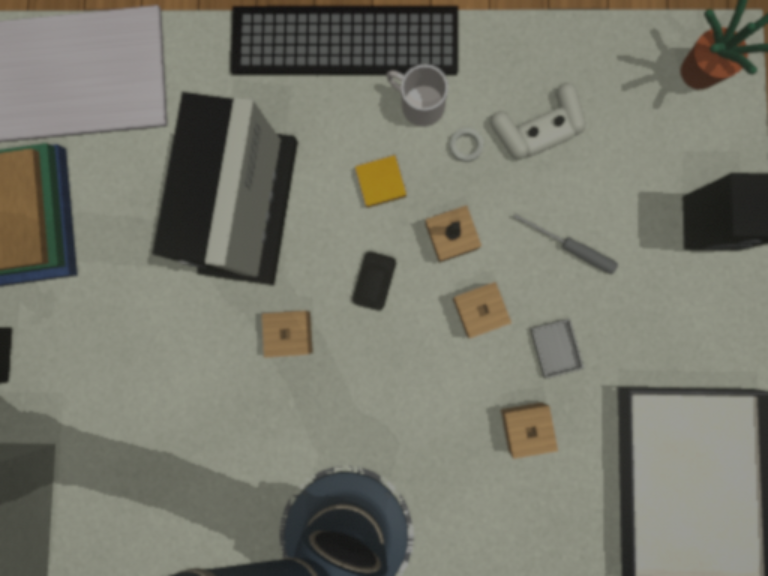

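The scene view shows the stylus in the stand at (373,345), with three empty look-alike stands. The tower is at right, its ledge and catches around (455–590, 240–300). In the top view the stylus stand is at (453,233) and the ledge's outer corners are near (297,137) and (275,284). I'll crop closer for precise corners.

```bash
cat > h.py <<'E'
from rig import arm, grab_frame, order, finder
import cv2, numpy as np
def K(f):
    F=192/np.tan(np.radians(f["fov_y"])/2); return F
def proj(f,X):
    c=np.atleast_2d(X)@np.array(f["R"]).T+f["t"]; return c[:,:2]/c[:,2:]*K(f)+[f["cx"],f["cy"]]
def onplane(f,uv,z):
    R=np.array(f["R"]);C=-R.T@f["t"];d=R.T@np.array([(uv[0]-f["cx"])/K(f),(uv[1]-f["cy"])/K(f),1]);return C+d*(z-C[2])/d[2]
def st():
    s=arm.get_state();print("t",round(s["time"],2),"p",np.round(s["ee_pos"],1),"q",np.round(s["ee_rot"],4),"F",np.round(s["contact_force"],2),"M",np.round(s["moment"],3),"gap",round(s["finger_gap"],3),"ff",round(s["finger_force"],1));return s
def yaw_of(q):
    from scipy.spatial.transform import Rotation as Ro
    return Ro.from_quat(q).as_matrix()
E
cat > fit.py <<'E'
from h import *
from scipy.optimize import minimize
fs={n:grab_frame(n) for n in ["scene","top"]}
near={"scene":(250,240),"top":(302,155)}
m={}
for n,f in fs.items():
    ds=finder.silhouettes(f,"stand");d=min(ds,key=lambda d:np.hypot(*(np.array([(d["bbox"][0]+d["bbox"][2])/2,(d["bbox"][1]+d["bbox"][3])/2])-near[n])))
    m[n]=d["pixels"].astype(np.uint8);print(n,d["bbox"],d["conf"])
    for e in ds: b=e["bbox"];print("  stand cand",np.round(onplane(f,((b[0]+b[2])/2,(b[1]+b[3])/2),30)[:2]))
    for e in finder.silhouettes(f,"stylus")[:1]:
        print("  stylus",e["bbox"],e["conf"])
def box(p):
    c,s=np.cos(p[2]),np.sin(p[2]);return np.array([[p[0]+37.5*(c*a-s*b),p[1]+37.5*(s*a+c*b),z] for a in(-1,1) for b in(-1,1) for z in(0,55)])
def cost(p):
    t=0
    for n,f in fs.items():
        h=cv2.convexHull((proj(f,box(p))*8*16).astype(np.int32));im=np.zeros((384*8,512*8),np.uint8);cv2.fillConvexPoly(im,h,1,shift=4)
        im=cv2.resize(im*255,(512,384),interpolation=cv2.INTER_AREA)/255.;g=cv2.morphologyEx(m[n],cv2.MORPH_CLOSE,np.ones((3,3)))
        t+=np.abs(im-g).sum()
    return t
b=(302.5,156);p0=onplane(fs["top"],b,50)[:2]
best=min((minimize(cost,[*p0,a],method="Nelder-Mead",options=dict(initial_simplex=[[*p0,a],[p0[0]+8,p0[1],a],[p0[0],p0[1]+8,a],[*p0,a+.2]],maxiter=80)) for a in(0.,.4)),key=lambda r:r.fun)
print("stand",best.x,best.fun)
a=cv2.resize(fs["top"]["color"][50:200,90:215],None,fx=4,fy=4,interpolation=cv2.INTER_CUBIC)
cv2.imwrite("pics/topcrop.png",a[:,:,::-1])
a=cv2.resize(fs["scene"]["color"][70:220,290:450],None,fx=4,fy=4,interpolation=cv2.INTER_CUBIC)
cv2.imwrite("pics/scenecrop.png",a[:,:,::-1])
E
python3 fit.py
```

```text
scene [222.5, 216.6, 273.3, 266.7] 0.93
  stand cand [ 522. -184.]
  stand cand [343. 101.]
  stand cand [ 398. -233.]
  stand cand [ 193. -315.]
  stylus [243.0, 204.3, 255.4, 235.9] 0.53
top [283.8, 138.1, 319.5, 174.4] 0.7
  stand cand [ 387. -232.]
  stand cand [ 520. -178.]
  stand cand [346. 112.]
  stylus [343.5, 143.4, 412.7, 180.5] 0.68
stand [ 5.20515451e+02 -1.79427309e+02  3.58765023e-01] 478.6941176470589
```

View pics/topcrop.png

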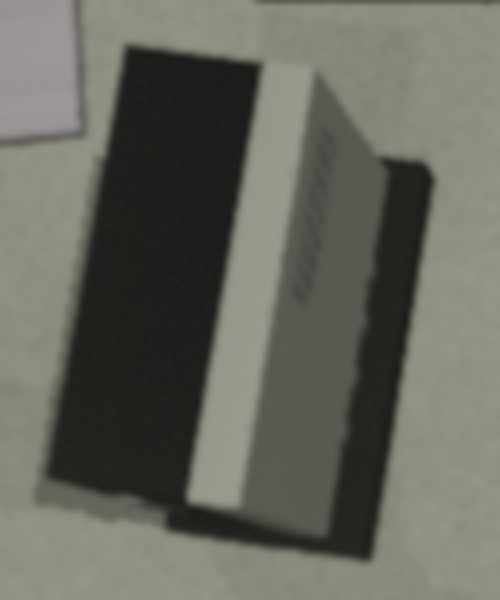

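View pics/scenecrop.png

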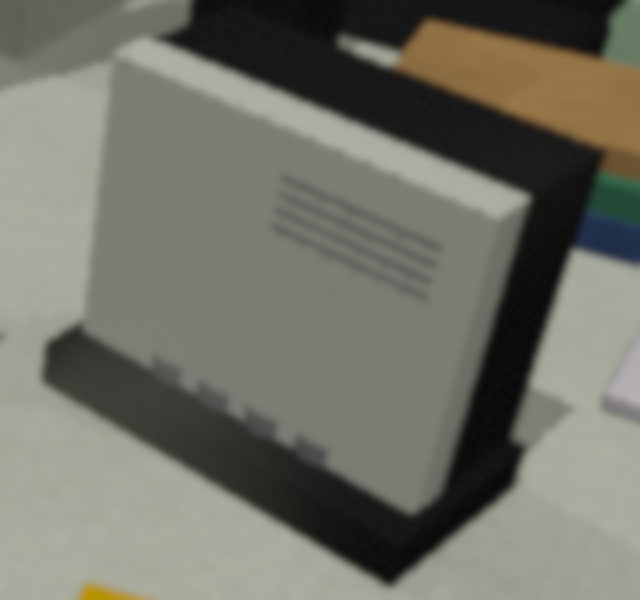

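The crops show the ledge corners, the cover corners and the four grey catches. In the scene crop the catches are at (165,372), (212,396), (260,424) and (310,452). Next I fit the tower pose to these points.

```bash
cat > tower.py <<'E'
from h import *
from scipy.optimize import least_squares
fs={n:grab_frame(n) for n in ["scene","top"]}
off={"scene":(290,70),"top":(90,50)}
# (view, crop px, kind, sx, z)
O=[("top",(370,560),"L",-1,0),("top",(434,182),"L",1,0),("top",(425,160),"L",1,35),
("scene",(45,378),"L",-1,0),("scene",(45,345),"L",-1,35),("scene",(392,582),"L",1,0),("scene",(393,550),"L",1,35),
("scene",(83,330),"C",-1,35),("scene",(412,515),"C",1,35),("scene",(118,52),"C",-1,230),("scene",(497,218),"C",1,230),
("top",(240,508),"C",-1,230),("top",(315,68),"C",1,230),("top",(328,538),"C",-1,35),("top",(388,172),"C",1,35)]
O+=[("scene",p,"K",x,43) for p,x in zip([(165,372),(212,396),(260,424),(310,452)],(-54,-18,18,54))]
def res(p,full=False):
    x,y,a,c,L=p;r=[]
    for v,px,k,s,z in O:
        l=(s*L,-79) if k=="L" else (s*125,-55+c) if k=="C" else (s,-58+c)
        X=[x+np.cos(a)*l[0]-np.sin(a)*l[1],y+np.sin(a)*l[0]+np.cos(a)*l[1],z]
        u=(np.array(px)+.5)/4-.5+off[v]
        r.append(proj(fs[v],X)[0]-u)
    r=np.array(r);return r if full else r.ravel()
s=least_squares(res,[650,170,-.15,7,135],loss="soft_l1");print(np.round(s.x,3));print(np.round(res(s.x,1),1).tolist())
x,y,a,c,L=s.x
for n,l in dict(near=(-79,-55),far=(79,-55),nearface=(-79,-55+c)).items(): print(n,np.round([x+np.cos(a)*l[0]-np.sin(a)*l[1],y+np.sin(a)*l[0]+np.cos(a)*l[1]],1))
R=yaw_of(arm.get_state()["ee_rot"]);print(np.round(R,3))
E
python3 tower.py
```

```text
[ 5.73386e+02  2.00172e+02 -1.38000e-01 -1.85400e+00  1.33176e+02]
[[0.5, 0.0], [0.5, -0.8], [0.4, 0.8], [0.1, 0.5], [1.2, -2.2], [-0.4, 0.9], [2.7, -2.7], [-0.2, -0.4], [0.4, -0.0], [-1.0, -1.4], [1.2, -1.1], [0.2, 0.5], [1.0, -1.1], [0.3, 0.3], [1.1, -0.4], [0.2, -1.0], [-0.0, -0.6], [-0.1, -0.9], [-0.2, -1.0]]
near [487.6 156.6]
far [644.1 134.8]
nearface [487.3 154.7]
[[-0.923  0.385 -0.   ]
 [ 0.385  0.923  0.   ]
 [ 0.     0.    -1.   ]]
```

{"method": "servo_tool", "body": {
  "motion": [
    [0, 0, -0.5, 0, 1],
    [-0.35, -0.408, -0.2, 0, 1],
    [-0.35, -0.408, -0.2, 0, 1],
    [-0.35, -0.408, 0, 0, 1],
    [-0.35, -0.408, 0, 0, 1]
  ],
  "grip_force": 20
}}

```text
time: 1.22
ee_pos: [309.7, 470.8, 299.2]
ee_rot: [0.196, 0.981, 0.001, 0.0]
contact_force: [0.3, -0.6, -0.6]
finger_gap: 1.002
finger_force: 0.0
```

{"method": "servo_tool", "body": {
  "motion": [
    [-0.35, -0.408, 0, 0, 1],
    [-0.35, -0.408, 0, 0, 1],
    [-0.35, -0.408, 0, 0, 1],
    [-0.35, -0.408, 0, 0, 1],
    [-0.35, -0.408, 0, 0, 1]
  ]
}}

```text
time: 1.63
ee_pos: [371.5, 278.1, 298.2]
ee_rot: [0.196, 0.981, 0.0, 0.0]
contact_force: [1.6, -0.7, -1.1]
finger_gap: 0.998
finger_force: 0.0
```

{"method": "servo_tool", "body": {
  "motion": [
    [-0.35, -0.408, 0, 0, 1],
    [-0.35, -0.408, 0, 0, 1],
    [-0.35, -0.408, 0, 0, 1],
    [-0.35, -0.408, 0, 0, 1],
    [-0.35, -0.408, 0, 0, 1]
  ]
}}

```text
time: 2.05
ee_pos: [433.5, 86.3, 298.3]
ee_rot: [0.197, 0.98, 0.001, 0.0]
contact_force: [0.2, 0.4, -0.7]
finger_gap: 1.002
finger_force: 0.0
```

{"method": "servo_tool", "body": {
  "motion": [
    [-0.35, -0.408, 0, 0, 1],
    [-0.35, -0.408, 0, 0, 1],
    [-0.35, -0.408, 0, 0, 1],
    [-0.35, -0.408, 0, 0, 1],
    [-0.35, -0.408, 0, 0, 1]
  ]
}}

```text
time: 2.47
ee_pos: [495.7, -105.4, 298.3]
ee_rot: [0.196, 0.981, 0.0, 0.001]
contact_force: [1.7, 1.0, -0.2]
finger_gap: 0.998
finger_force: 0.0
```

{"method": "servo_tool", "body": {
  "motion": [
    [0, 0, 0, 0.06, 1],
    [0, 0, 0, 0.06, 1],
    [0, 0, 0, 0.06, 1],
    [0, 0, 0, 0.06, 1],
    [0, 0, 0, 0.06, 1]
  ]
}}

```text
time: 2.88
ee_pos: [495.4, -103.6, 297.9]
ee_rot: [0.48, 0.877, 0.0, 0.0]
contact_force: [-0.3, 0.4, 0.3]
finger_gap: 0.999
finger_force: 0.0
```

```bash
python3 - <<'E'
from h import *
s=st();print(np.round(yaw_of(s["ee_rot"]),3).tolist())
f=grab_frame("wrist");print(np.round(f["R"],3).tolist(),np.round(f["t"],1),f["fov_y"])
print(proj(f,[[520.5,-179.4,55],[520.5,-179.4,127]]))
for t in ["stand","stylus"]:
    for d in finder.search_frame(f,t)[:3]: print(t,np.round(d["bbox"],1),round(d["conf"],2))
cv2.imwrite("pics/w1.png",f["color"][:,:,::-1])
E
```

```text
t 2.88 p [ 495.4 -103.6  297.9] q [4.803e-01 8.771e-01 1.000e-04 0.000e+00] F [-0.31  0.37  0.29] M [ 0.008 -0.005 -0.017] gap 0.999 ff 0.0
[[-0.539, 0.843, 0.0], [0.843, 0.539, 0.0], [0.0, 0.0, -1.0]]
[[0.843, 0.538, -0.0], [0.516, -0.807, 0.286], [0.154, -0.241, -0.958]] [-360.9 -395.9  341.9] 63.40417823782251
[[235.25784485 221.77776619]
 [232.3915629  245.44491749]]
stand [  1.  137.5  22.8 198.1] 0.96
stand [ 98.  158.8 172.  232.2] 0.94
stand [202.2 177.7 269.7 254.8] 0.57
stylus [227.7 213.6 246.3 253.3] 0.97
```

View pics/w1.png

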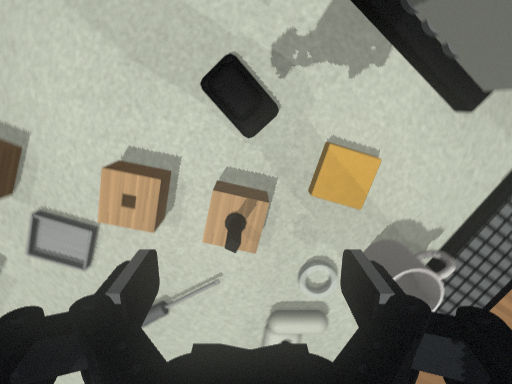

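The wrist view shows the stylus in its stand: the collar is at (235,222) and the handle top at (233,246). Both match my estimates, and the handle is square with the stand at about 21°. I'll align and descend.

{"method": "servo_tool", "body": {
  "motion": [
    [0, 0, 0, 0.05, 1],
    [0, 0, 0, 0.05, 1],
    [-0.532, -0.026, 0, 0, 1],
    [-0.532, -0.026, 0, 0, 1],
    [0, 0, 0.4, 0, 1]
  ]
}}

```text
time: 3.45
ee_pos: [525.1, -188.3, 273.2]
ee_rot: [0.565, 0.825, 0.0, 0.008]
contact_force: [0.8, -1.8, -0.1]
finger_gap: 1.001
finger_force: 0.0
```

{"method": "servo_tool", "body": {
  "motion": [
    [0, 0, 0.4, 0, 1],
    [0, 0, 0.4, 0, 1],
    [0, 0, 0.2, 0, 1],
    [0, 0, 0, 0, 1]
  ]
}}

```text
time: 3.78
ee_pos: [518.7, -178.1, 189.3]
ee_rot: [0.562, 0.827, -0.001, -0.003]
contact_force: [-0.4, 1.1, 0.3]
finger_gap: 1.002
finger_force: 0.0
```

```bash
python3 - <<'E'
from h import *
s=st();print(np.round(yaw_of(s["ee_rot"]),3).tolist())
f=grab_frame("wrist")
print(proj(f,[[520.5,-179.4,55],[520.5,-179.4,127],s["ee_pos"]]))
for t in ["stand","stylus"]:
    for d in finder.search_frame(f,t)[:3]: print(t,np.round(d["bbox"],1),round(d["conf"],2))
cv2.imwrite("pics/w2.png",f["color"][:,:,::-1])
E
```

```text
t 3.78 p [ 518.7 -178.1  189.3] q [ 0.5618  0.8273 -0.0015 -0.0035] F [-0.42  1.05  0.31] M [0.042 0.048 0.021] gap 1.002 ff 0.0
[[-0.369, 0.929, -0.007], [0.929, 0.369, 0.001], [0.004, -0.006, -1.0]]
[[252.54370824 188.44801258]
 [252.82573571 214.82278171]
 [250.93052859 252.89182369]]
stand [209.9 138.9 297.1 230. ] 0.95
stand [ 51.9 137.2 160.3 227.4] 0.93
stylus [237.2 174.4 267.4 223.3] 0.89
```

View pics/w2.png

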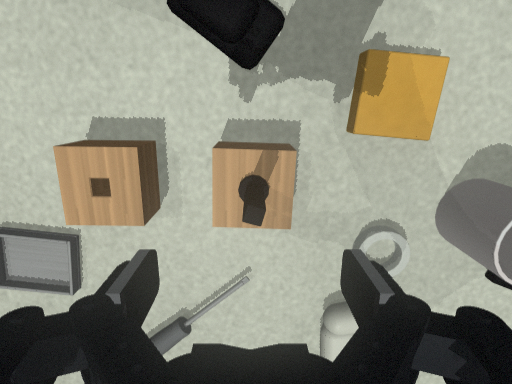

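The handle looks turned about 10° clockwise relative to the gripper, with the collar at (254,188) and the top edge running (243,222)–(262,226). I'll rotate a little and go down.

{"method": "servo_tool", "body": {
  "motion": [
    [0, 0, 0.2, 0.045, 1],
    [0, 0, 0.4, 0.045, 1],
    [0, 0, 0.4, 0, 1],
    [0, 0, 0.24, 0, 1],
    [0, 0, 0.08, 0, 1]
  ]
}}

```text
time: 4.35
ee_pos: [520.8, -178.5, 92.8]
ee_rot: [0.634, 0.773, -0.0, -0.001]
contact_force: [-0.7, 0.3, -0.1]
finger_gap: 0.998
finger_force: 0.0
```

{"method": "servo_tool", "body": {
  "motion": [
    [0, 0, 0, 0, 1],
    [0, 0, 0, 0, 1]
  ]
}}

```text
time: 4.52
ee_pos: [522.4, -179.7, 95.4]
ee_rot: [0.635, 0.773, 0.001, 0.001]
contact_force: [-0.6, -0.2, -0.3]
finger_gap: 1.006
finger_force: 0.0
```

{"method": "servo_tool", "body": {
  "motion": [
    [0, 0, 0.03, 0, 0],
    [0, 0, 0, 0, 0],
    [0, 0, 0, 0, 0],
    [0, 0, 0, 0, 0],
    [0, 0, 0, 0, 0]
  ],
  "grip_force": 25
}}

```text
time: 4.93
ee_pos: [521.3, -179.2, 92.0]
ee_rot: [0.635, 0.773, 0.0, 0.0]
contact_force: [-0.3, -0.3, -0.5]
finger_gap: 0.303
finger_force: 0.0
```

{"method": "servo_tool", "body": {
  "motion": [
    [0, 0, 0, 0, 0],
    [0, 0, 0, 0, 0],
    [0, 0, 0, 0, 0],
    [0, 0, 0, 0, 0],
    [0, 0, 0, 0, 0]
  ]
}}

```text
time: 5.35
ee_pos: [521.3, -179.2, 91.8]
ee_rot: [0.635, 0.773, 0.0, 0.0]
contact_force: [-1.4, 0.8, 4.0]
finger_gap: 0.156
finger_force: 27.3
```

{"method": "servo_tool", "body": {
  "motion": [
    [0, 0, -0.12, 0, 0],
    [0, 0, -0.12, 0, 0],
    [0, 0, -0.133, 0, 0],
    [0, 0, 0, 0, 0],
    [0, 0, 0, 0, 0]
  ]
}}

```text
time: 5.77
ee_pos: [521.7, -179.3, 120.5]
ee_rot: [0.635, 0.773, 0.001, 0.001]
contact_force: [0.7, 0.4, -0.7]
finger_gap: 0.159
finger_force: 26.9
```

{"method": "servo_tool", "body": {
  "motion": [
    [-0.08, 0, 0, 0, 0],
    [-0.083, 0, 0.006, 0, 0],
    [-0.083, 0, 0.006, 0, 0],
    [-0.081, 0, 0.018, 0, 0],
    [0, 0, 0, 0, 0]
  ]
}}

```text
time: 6.18
ee_pos: [525.8, -204.7, 117.1]
ee_rot: [0.636, 0.772, -0.0, 0.0]
contact_force: [-0.2, 1.7, 2.4]
finger_gap: 0.159
finger_force: 27.6
```

{"method": "servo_tool", "body": {
  "motion": [
    [-0.081, 0, 0.016, 0, 0],
    [-0.078, 0, 0.029, 0, 0],
    [-0.078, 0, 0.029, 0, 0],
    [-0.073, 0, 0.04, 0, 0],
    [-0.073, 0, 0.04, 0, 0]
  ]
}}

```text
time: 6.6
ee_pos: [531.5, -232.5, 105.6]
ee_rot: [0.635, 0.772, -0.0, 0.0]
contact_force: [-1.3, 0.9, 3.8]
finger_gap: 0.16
finger_force: 28.4
```

{"method": "servo_tool", "body": {
  "motion": [
    [0, 0, 0, 0, 0],
    [0, 0, 0, 0, 0]
  ],
  "grip_force": 110
}}

```text
time: 6.77
ee_pos: [531.5, -232.8, 105.7]
ee_rot: [0.635, 0.772, -0.0, 0.001]
contact_force: [-0.9, 0.5, 4.6]
finger_gap: 0.149
finger_force: 107.0
```

```bash
python3 - <<'E'
from h import *
s=st();R=yaw_of(s["ee_rot"])
f=grab_frame("wrist")
g=np.array(s["ee_pos"])-19*R[:,2]
for th in (0,20,25,30,35,40):
    th=np.radians(th);a=R@[np.sin(th),0,np.cos(th)]
    print(round(np.degrees(th)),[np.round(proj(f,g+a*l)[0]).tolist() for l in (-14,52,101)])
for d in finder.search_frame(f,"stylus")[:3]: print(np.round(d["bbox"],1),round(d["conf"],2))
a=f["color"];b=grab_frame("scene");c=proj(b,g)[0].astype(int);print(c)
cr=cv2.resize(b["color"][c[1]-50:c[1]+50,c[0]-60:c[0]+60],(460,384),interpolation=cv2.INTER_CUBIC)
cv2.imwrite("pics/w3.png",cv2.resize(np.hstack([a,cr]),(800,316))[:,:,::-1])
E
```

```text
t 6.77 p [ 531.5 -232.8  105.7] q [ 6.353e-01  7.723e-01 -4.000e-04  6.000e-04] F [-0.9   0.47  4.59] M [ 0.301  0.324 -0.004] gap 0.149 ff 107.0
0 [[251.0, 290.0], [251.0, 228.0], [250.0, 203.0]]
20 [[251.0, 299.0], [251.0, 202.0], [250.0, 159.0]]
25 [[251.0, 301.0], [251.0, 195.0], [250.0, 149.0]]
30 [[251.0, 302.0], [251.0, 190.0], [250.0, 138.0]]
35 [[251.0, 303.0], [251.0, 184.0], [250.0, 127.0]]
40 [[251.0, 304.0], [251.0, 179.0], [250.0, 116.0]]
[224.8 130.5 275.5 309.2] 0.96
[234 223]
```

View pics/w3.png

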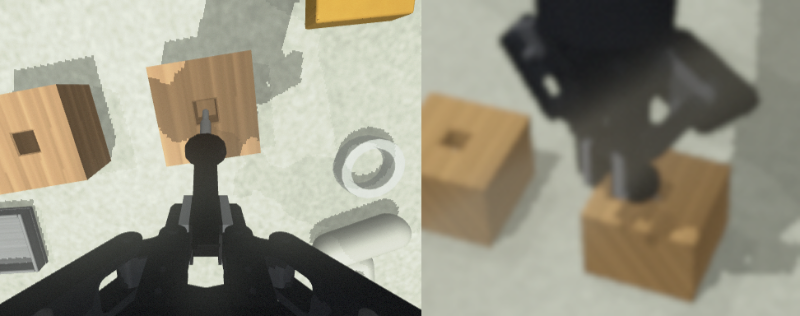

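The picture shows the tool leaning in the grip, about 33°, with its tip at about (205,115) in the left panel, still inside the hole. I'll draw it out along its axis, rise and turn.

{"method": "servo_tool", "body": {
  "motion": [
    [-0.06, 0, -0.09, 0, 0],
    [-0.12, 0, -0.19, 0, 0],
    [-0.1, 0, -0.35, 0, 0],
    [0, 0, -0.3, 0.05, 0],
    [0, 0, -0.1, 0.06, 0]
  ]
}}

```text
time: 7.33
ee_pos: [536.9, -254.4, 186.5]
ee_rot: [0.718, 0.696, 0.001, 0.003]
contact_force: [0.6, -0.4, 0.6]
finger_gap: 0.144
finger_force: 107.1
```

{"method": "servo_tool", "body": {
  "motion": [
    [0, 0, 0, 0.057, 0],
    [0, 0, 0, 0, 0],
    [0, 0, 0, 0, 0]
  ]
}}

```text
time: 7.58
ee_pos: [535.4, -251.9, 182.8]
ee_rot: [0.753, 0.657, -0.0, 0.0]
contact_force: [-0.3, -0.1, 0.0]
finger_gap: 0.147
finger_force: 107.1
```

```bash
cat > tip.py <<'E'
from h import *
s=st();R=yaw_of(s["ee_rot"])
f=grab_frame("wrist")
g=np.array(s["ee_pos"])-19*R[:,2]
best=None
for d in finder.silhouettes(f,"stylus")[:1]:
    print(np.round(d["bbox"],1),round(d["conf"],2))
    ys,xs=np.nonzero(d["pixels"]);print("tip px",ys.min(),xs[ys<ys.min()+3].mean())
for th in np.radians(range(26,41,2)):
    a=R@[np.sin(th),0,np.cos(th)];c=g+a*98.5
    # topmost pixel of ball
    e=c+2.5*np.array(f["R"])[1]*-1
    print(round(np.degrees(th)),np.round(proj(f,e)[0],1),end=" ")
print("psi",np.degrees(np.arctan2(R[1,1],R[0,1])))
E
python3 tip.py
```

```text
t 7.58 p [ 535.4 -251.9  182.8] q [ 7.535e-01  6.575e-01 -3.000e-04  0.000e+00] F [-0.29 -0.15  0.02] M [ 0.043  0.009 -0.016] gap 0.147 ff 107.1
[223.4 132.6 275.  310.9] 0.88
tip px 134 249.83333333333334
26 [250.1 144.4] 28 [250.1 140.1] 30 [250.2 135.9] 32 [250.2 131.6] 34 [250.2 127.3] 36 [250.2 123. ] 38 [250.2 118.8] 40 [250.2 114.5] psi -7.782882968132661
```

{"method": "servo_tool", "body": {
  "motion": [
    [0.3, -0.09, 0, 0, 0],
    [0.443, -0.137, 0, 0, 0],
    [0.443, -0.137, 0, 0, 0],
    [0.443, -0.137, 0, 0, 0],
    [0.443, -0.137, 0, 0, 0]
  ]
}}

```text
time: 8.1
ee_pos: [508.9, -90.2, 182.6]
ee_rot: [0.754, 0.657, -0.0, -0.0]
contact_force: [1.1, -0.4, 0.3]
finger_gap: 0.143
finger_force: 107.2
```

{"method": "servo_tool", "body": {
  "motion": [
    [0.443, -0.137, 0, 0, 0],
    [0.443, -0.137, 0, 0, 0],
    [0.443, -0.137, 0, 0, 0],
    [0.443, -0.137, 0, 0, 0],
    [0.443, -0.137, 0, 0, 0]
  ]
}}

```text
time: 8.52
ee_pos: [481.0, 81.7, 182.9]
ee_rot: [0.754, 0.657, 0.0, -0.0]
contact_force: [1.2, -0.2, -0.9]
finger_gap: 0.146
finger_force: 107.2
```

{"method": "servo_tool", "body": {
  "motion": [
    [0.14, -0.05, 0.2, 0, 0],
    [0, 0, 0.4, 0, 0],
    [0, 0, 0.2, 0, 0],
    [0, 0, 0, 0, 0],
    [0, 0, 0, 0, 0]
  ]
}}

```text
time: 8.93
ee_pos: [479.1, 90.6, 122.6]
ee_rot: [0.754, 0.656, -0.001, -0.0]
contact_force: [-0.1, -0.0, -0.2]
finger_gap: 0.148
finger_force: 107.2
```

```bash
python3 tip.py; python3 - <<'E'
from h import *
f=grab_frame("wrist")
T=np.array([573.386,200.172]);a=-.138
def w(x,y,z): return [T[0]+np.cos(a)*x-np.sin(a)*y,T[1]+np.sin(a)*x+np.cos(a)*y,z]
P=[w(-79,-55,35),w(-54,-57,42),w(79,-55,35),w(-125,-55,35),w(-133,-79,35)]
px=proj(f,P);print(np.round(px))
b=f["color"].copy()
for p in px: cv2.circle(b,tuple(int(v) for v in np.round(p)),2,(255,0,0),-1)
cv2.imwrite("pics/w4.png",cv2.resize(b,(768,576),interpolation=cv2.INTER_CUBIC)[:,:,::-1])
E
```

```text
t 8.93 p [479.1  90.6 122.6] q [ 7.543e-01  6.565e-01 -9.000e-04 -1.000e-04] F [-0.05 -0.02 -0.18] M [-0.049 -0.006 -0.001] gap 0.148 ff 107.2
26 [250.1 144.5] 28 [250.1 140.2] 30 [250.1 135.9] 32 [250.1 131.6] 34 [250.2 127.3] 36 [250.2 123.1] 38 [250.2 118.8] 40 [250.2 114.5] psi -7.935027598951749
[[247. 112.]
 [283. 116.]
 [466. 112.]
 [183. 113.]
 [174. 146.]]
```

View pics/w4.png

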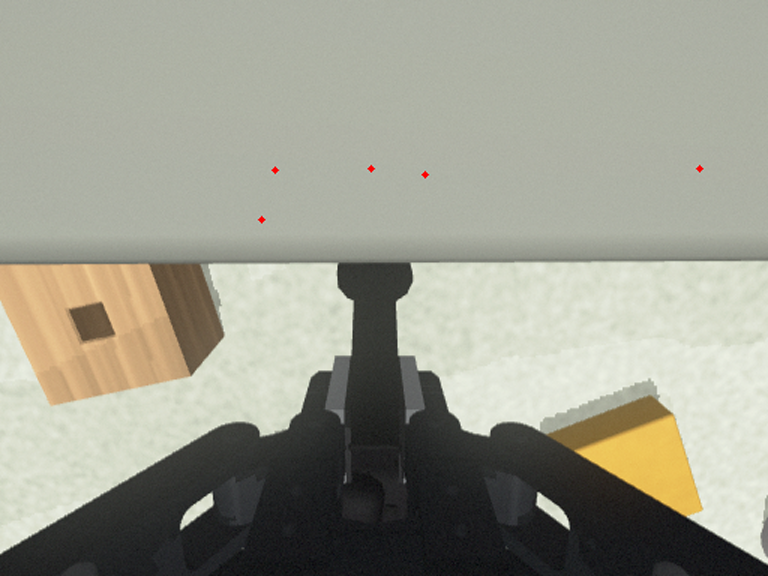

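The wrist camera looks over the cover's top edge (row 262), which hides the tip. Before descending I'll check in the scene view for hardware near the camera that could hit the cover.

```bash
python3 - <<'E'
from h import *
s=st();w=grab_frame("wrist");C=-np.array(w["R"]).T@w["t"];print("cam",C)
f=grab_frame("scene")
T=np.array([573.386,200.172]);a=-.138
def W(x,y,z): return [T[0]+np.cos(a)*x-np.sin(a)*y,T[1]+np.sin(a)*x+np.cos(a)*y,z]
print("cam px",proj(f,C),"tcp",proj(f,s["ee_pos"]),"seam",proj(f,[W(-79,-55,35),W(-125,-55,230)]))
c=proj(f,C)[0].astype(int);x0,y0=c[0]-80,max(c[1]-50,0)
print(x0,y0)
cv2.imwrite("pics/s5.png",cv2.resize(f["color"][y0:y0+120,x0:x0+160],(800,600),interpolation=cv2.INTER_CUBIC)[:,:,::-1])
E
```

```text
t 9.08 p [480.5  90.8 124.1] q [7.546e-01 6.562e-01 1.100e-03 4.000e-04] F [0.01 0.41 0.24] M [-0.014  0.018  0.019] gap 0.144 ff 107.2
cam [489.82370233 162.11840282 267.01558951]
cam px [[338.78322951  71.41131652]] tcp [[310.78798822 139.05715217]] seam [[324.25475728 159.13111554]
 [318.67800443  80.98941386]]
258 21
```

View pics/s5.png

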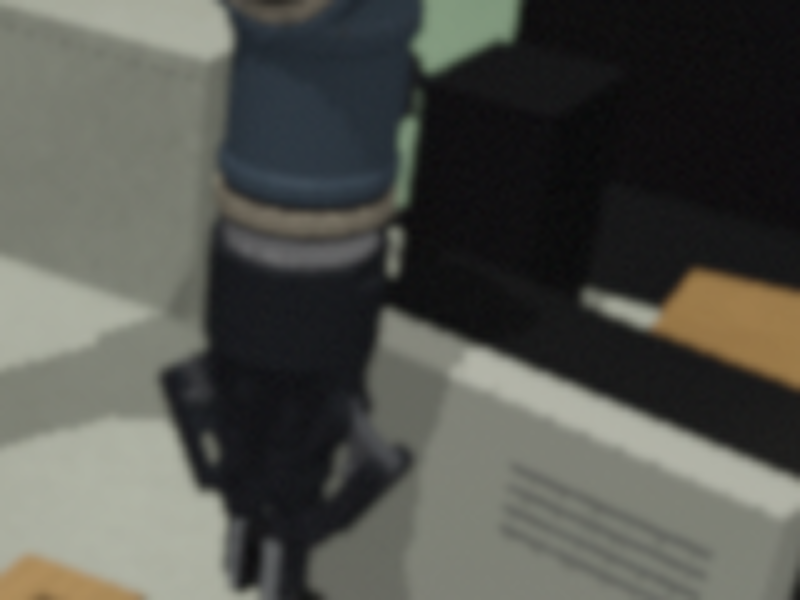

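The hand stands clear of the cover, and no hardware shows at the camera position (404,252). Next I feel down for the ledge.

{"method": "servo_tool", "body": {
  "motion": [
    [0, 0, 0.1, 0, 0],
    [0, 0, 0.1, 0, 0],
    [0, 0, 0.02, 0, 0],
    [0, 0, 0, 0, 0],
    [0, 0, 0, 0, 0]
  ]
}}

```text
time: 9.6
ee_pos: [479.3, 90.9, 106.2]
ee_rot: [0.755, 0.656, -0.0, -0.0]
contact_force: [-0.8, -0.6, 0.2]
finger_gap: 0.149
finger_force: 107.2
```

{"method": "servo_tool", "body": {
  "motion": [
    [0, 0, 0.015, 0, 0],
    [0, 0, 0.015, 0, 0],
    [0, 0, 0, 0, 0]
  ]
}}

```text
time: 9.85
ee_pos: [479.5, 91.1, 104.2]
ee_rot: [0.754, 0.656, 0.0, -0.0]
contact_force: [-0.9, -0.3, -0.7]
finger_gap: 0.145
finger_force: 107.2
```

{"method": "servo_tool", "body": {
  "motion": [
    [0, 0, 0.015, 0, 0],
    [0, 0, 0.012, 0, 0],
    [0, 0, 0, 0, 0]
  ]
}}

```text
time: 10.1
ee_pos: [479.4, 91.1, 102.1]
ee_rot: [0.754, 0.656, -0.0, -0.0]
contact_force: [0.2, -0.4, -0.0]
finger_gap: 0.144
finger_force: 107.2
```

{"method": "servo_tool", "body": {
  "motion": [
    [0, 0, 0.013, 0, 0],
    [0, 0, 0, 0, 0]
  ]
}}

```text
time: 10.27
ee_pos: [479.4, 91.1, 101.2]
ee_rot: [0.755, 0.656, -0.0, -0.0]
contact_force: [0.2, -0.5, -0.7]
finger_gap: 0.147
finger_force: 107.2
```

{"method": "servo_tool", "body": {
  "motion": [
    [0, 0, 0.013, 0, 0],
    [0, 0, 0, 0, 0]
  ]
}}

```text
time: 10.43
ee_pos: [479.4, 91.1, 100.2]
ee_rot: [0.754, 0.656, -0.0, -0.0]
contact_force: [-0.4, -0.2, -0.3]
finger_gap: 0.148
finger_force: 107.2
```

{"method": "servo_tool", "body": {
  "motion": [
    [0, 0, 0.013, 0, 0],
    [0, 0, 0, 0, 0]
  ]
}}

```text
time: 10.6
ee_pos: [479.4, 91.1, 99.2]
ee_rot: [0.755, 0.656, -0.0, -0.0]
contact_force: [0.5, -0.1, 0.2]
finger_gap: 0.147
finger_force: 107.2
```

{"method": "servo_tool", "body": {
  "motion": [
    [0, 0, 0.013, 0, 0],
    [0, 0, 0, 0, 0]
  ]
}}

```text
time: 10.77
ee_pos: [479.4, 91.1, 98.2]
ee_rot: [0.755, 0.656, -0.0, -0.0]
contact_force: [0.1, 0.3, -0.7]
finger_gap: 0.153
finger_force: 107.2
```

{"method": "servo_tool", "body": {
  "motion": [
    [0, 0, 0.013, 0, 0],
    [0, 0, 0, 0, 0]
  ]
}}

```text
time: 10.93
ee_pos: [479.5, 91.0, 97.4]
ee_rot: [0.755, 0.656, 0.0, -0.0]
contact_force: [-0.4, -0.0, 1.8]
finger_gap: 0.147
finger_force: 107.4
```

{"method": "servo_tool", "body": {
  "motion": [
    [0, 0, 0.013, 0, 0],
    [0, 0, 0, 0, 0]
  ]
}}

```text
time: 11.1
ee_pos: [479.7, 90.8, 96.9]
ee_rot: [0.755, 0.656, 0.0, -0.0]
contact_force: [-1.4, -1.8, 5.6]
finger_gap: 0.147
finger_force: 108.3
```

{"method": "servo_tool", "body": {
  "motion": [
    [0, 0, -0.05, 0, 0],
    [0.03, 0, 0, 0, 0],
    [0.03, 0, 0, 0, 0],
    [0, 0, 0, 0, 0]
  ]
}}

```text
time: 11.43
ee_pos: [480.1, 96.3, 100.0]
ee_rot: [0.754, 0.657, 0.0, -0.0]
contact_force: [0.2, 0.5, 0.1]
finger_gap: 0.148
finger_force: 107.3
```

{"method": "servo_tool", "body": {
  "motion": [
    [0.013, 0, 0, 0, 0],
    [0, 0, 0, 0, 0],
    [0.013, 0, 0, 0, 0],
    [0, 0, 0, 0, 0]
  ]
}}

```text
time: 11.77
ee_pos: [480.3, 97.6, 100.1]
ee_rot: [0.754, 0.656, -0.0, -0.0]
contact_force: [-0.5, 0.1, -0.8]
finger_gap: 0.146
finger_force: 107.2
```

{"method": "servo_tool", "body": {
  "motion": [
    [0.013, 0, 0, 0, 0],
    [0, 0, 0, 0, 0]
  ]
}}

```text
time: 11.93
ee_pos: [480.5, 98.6, 100.1]
ee_rot: [0.754, 0.656, 0.0, -0.0]
contact_force: [1.0, -0.1, -1.2]
finger_gap: 0.147
finger_force: 107.2
```

{"method": "servo_tool", "body": {
  "motion": [
    [0.013, 0, 0, 0, 0],
    [0, 0, 0, 0, 0]
  ]
}}

```text
time: 12.1
ee_pos: [480.7, 99.5, 100.1]
ee_rot: [0.754, 0.656, 0.0, -0.0]
contact_force: [0.2, -0.5, -0.4]
finger_gap: 0.148
finger_force: 107.2
```

{"method": "servo_tool", "body": {
  "motion": [
    [0.013, 0, 0, 0, 0],
    [0, 0, 0, 0, 0]
  ]
}}

```text
time: 12.27
ee_pos: [480.7, 99.9, 100.1]
ee_rot: [0.755, 0.656, -0.0, 0.0]
contact_force: [0.7, -1.7, 0.4]
finger_gap: 0.149
finger_force: 107.3
```

{"method": "servo_tool", "body": {
  "motion": [
    [0.013, 0, 0, 0, 0],
    [0, 0, 0, 0, 0]
  ]
}}

```text
time: 12.43
ee_pos: [480.8, 100.4, 100.1]
ee_rot: [0.755, 0.656, -0.001, 0.0]
contact_force: [-0.2, -4.7, 0.8]
finger_gap: 0.144
finger_force: 107.3
```

{"method": "servo_tool", "body": {
  "motion": [
    [0.013, 0, 0, 0, 0],
    [0, 0, 0, 0, 0]
  ]
}}

```text
time: 12.6
ee_pos: [480.9, 100.7, 100.2]
ee_rot: [0.755, 0.656, -0.001, 0.001]
contact_force: [-2.1, -6.3, 2.3]
finger_gap: 0.145
finger_force: 107.3
```

The cover is felt at TCP y≈100, which agrees with the images. I'm starting the pass with about 5–6 N of press.

{"method": "servo_tool", "body": {
  "motion": [
    [0, 0.02, 0, 0, 0],
    [0, 0.024, 0, 0, 0],
    [0, 0.024, 0, 0, 0],
    [0, 0.024, 0, 0, 0],
    [0, 0.024, 0, 0, 0]
  ]
}}

```text
time: 13.02
ee_pos: [486.9, 99.9, 99.1]
ee_rot: [0.754, 0.657, -0.003, -0.001]
contact_force: [-3.9, -5.7, 0.4]
finger_gap: 0.142
finger_force: 107.3
```

{"method": "servo_tool", "body": {
  "motion": [
    [0, 0.024, 0, 0, 0],
    [0, 0.024, 0, 0, 0],
    [0, 0.024, 0, 0, 0],
    [0, 0.024, 0, 0, 0],
    [0, 0.024, 0, 0, 0]
  ]
}}

```text
time: 13.43
ee_pos: [495.0, 98.7, 98.9]
ee_rot: [0.754, 0.657, -0.004, -0.002]
contact_force: [-6.2, -3.9, 0.8]
finger_gap: 0.146
finger_force: 107.3
```

{"method": "servo_tool", "body": {
  "motion": [
    [0, 0.024, 0, 0, 0],
    [0, 0.024, 0, 0, 0],
    [0, 0.024, 0, 0, 0],
    [0, 0.024, 0, 0, 0],
    [0, 0.024, 0, 0, 0]
  ]
}}

```text
time: 13.85
ee_pos: [504.5, 97.4, 98.9]
ee_rot: [0.754, 0.657, -0.003, -0.001]
contact_force: [-3.5, -4.8, -0.3]
finger_gap: 0.142
finger_force: 107.3
```

{"method": "servo_tool", "body": {
  "motion": [
    [0, 0.024, 0, 0, 0],
    [0, 0.024, 0, 0, 0],
    [0, 0.024, 0, 0, 0],
    [0, 0.024, 0, 0, 0],
    [0, 0.024, 0, 0, 0]
  ]
}}

```text
time: 14.27
ee_pos: [513.7, 96.2, 99.0]
ee_rot: [0.754, 0.656, -0.003, -0.001]
contact_force: [-3.5, -4.9, -0.9]
finger_gap: 0.145
finger_force: 107.3
```

{"method": "servo_tool", "body": {
  "motion": [
    [0, 0.024, 0, 0, 0],
    [0, 0.024, 0, 0, 0],
    [0, 0.024, 0, 0, 0],
    [0, 0.024, 0, 0, 0],
    [0, 0.024, 0, 0, 0]
  ]
}}

```text
time: 14.68
ee_pos: [522.7, 95.0, 99.0]
ee_rot: [0.754, 0.657, -0.003, -0.001]
contact_force: [-4.0, -3.9, 0.6]
finger_gap: 0.146
finger_force: 107.3
```

{"method": "servo_tool", "body": {
  "motion": [
    [0, 0.024, 0, 0, 0],
    [0, 0.024, 0, 0, 0],
    [0, 0.024, 0, 0, 0],
    [0, 0.024, 0, 0, 0],
    [0, 0.024, 0, 0, 0]
  ]
}}

```text
time: 15.1
ee_pos: [530.8, 93.7, 98.8]
ee_rot: [0.754, 0.657, -0.004, -0.002]
contact_force: [-4.7, -3.9, -0.2]
finger_gap: 0.141
finger_force: 107.4
```

{"method": "servo_tool", "body": {
  "motion": [
    [0.004, 0.024, 0, 0, 0],
    [0, 0.024, 0, 0, 0],
    [0, 0.024, 0, 0, 0],
    [0, 0.024, 0, 0, 0],
    [0, 0.024, 0, 0, 0]
  ]
}}

```text
time: 15.52
ee_pos: [540.2, 92.6, 98.9]
ee_rot: [0.754, 0.656, -0.003, -0.001]
contact_force: [-3.9, -4.8, -0.7]
finger_gap: 0.147
finger_force: 107.3
```

{"method": "servo_tool", "body": {
  "motion": [
    [0, 0.024, 0, 0, 0],
    [0, 0.024, 0, 0, 0],
    [0, 0.024, 0, 0, 0],
    [0, 0.024, 0, 0, 0],
    [0, 0.024, 0, 0, 0]
  ]
}}

```text
time: 15.93
ee_pos: [549.4, 91.4, 99.0]
ee_rot: [0.754, 0.656, -0.003, -0.001]
contact_force: [-4.0, -4.5, -0.5]
finger_gap: 0.146
finger_force: 107.3
```

{"method": "servo_tool", "body": {
  "motion": [
    [0, 0.024, 0, 0, 0],
    [0, 0.024, 0, 0, 0],
    [0, 0.024, 0, 0, 0],
    [0, 0.024, 0, 0, 0],
    [0, 0.024, 0, 0, 0]
  ]
}}

```text
time: 16.35
ee_pos: [558.4, 90.2, 99.0]
ee_rot: [0.754, 0.656, -0.003, -0.001]
contact_force: [-3.9, -2.8, -0.5]
finger_gap: 0.144
finger_force: 107.3
```

{"method": "servo_tool", "body": {
  "motion": [
    [0.004, 0.024, 0, 0, 0],
    [0.004, 0.024, 0, 0, 0],
    [0, 0.024, 0, 0, 0],
    [0, 0.024, 0, 0, 0],
    [0, 0.024, 0, 0, 0]
  ]
}}

```text
time: 16.77
ee_pos: [566.3, 89.1, 98.7]
ee_rot: [0.754, 0.657, -0.004, -0.002]
contact_force: [-5.2, -3.9, -0.2]
finger_gap: 0.144
finger_force: 107.4
```

{"method": "servo_tool", "body": {
  "motion": [
    [0.002, 0.024, 0, 0, 0],
    [0, 0.024, 0, 0, 0],
    [0, 0.024, 0, 0, 0],
    [0, 0.024, 0, 0, 0],
    [0, 0.024, 0, 0, 0]
  ]
}}

```text
time: 17.18
ee_pos: [575.7, 87.9, 98.6]
ee_rot: [0.754, 0.656, -0.004, -0.002]
contact_force: [-3.7, -5.4, -0.5]
finger_gap: 0.144
finger_force: 107.3
```

{"method": "servo_tool", "body": {
  "motion": [
    [0.002, 0.024, 0, 0, 0],
    [0, 0.024, 0, 0, 0],
    [0, 0.024, 0, 0, 0],
    [0, 0.024, 0, 0, 0],
    [0, 0.024, 0, 0, 0]
  ]
}}

```text
time: 17.6
ee_pos: [584.9, 86.8, 98.8]
ee_rot: [0.754, 0.656, -0.004, -0.001]
contact_force: [-4.1, -4.8, -0.8]
finger_gap: 0.148
finger_force: 107.3
```

{"method": "servo_tool", "body": {
  "motion": [
    [0.002, 0.024, 0, 0, 0],
    [0, 0.024, 0, 0, 0],
    [0, 0.024, 0, 0, 0],
    [0, 0.024, 0, 0, 0],
    [0, 0.024, 0, 0, 0]
  ]
}}

```text
time: 18.02
ee_pos: [593.8, 85.6, 98.7]
ee_rot: [0.754, 0.656, -0.004, -0.001]
contact_force: [-4.0, -4.9, -0.8]
finger_gap: 0.149
finger_force: 107.3
```

{"method": "servo_tool", "body": {
  "motion": [
    [0.002, 0.024, 0, 0, 0],
    [0.002, 0.024, 0, 0, 0],
    [0, 0.024, 0, 0, 0],
    [0, 0.024, 0, 0, 0],
    [0, 0.024, 0, 0, 0]
  ]
}}

```text
time: 18.43
ee_pos: [602.2, 84.4, 98.6]
ee_rot: [0.754, 0.656, -0.004, -0.002]
contact_force: [-5.7, -3.5, 0.4]
finger_gap: 0.147
finger_force: 107.4
```

{"method": "servo_tool", "body": {
  "motion": [
    [0.002, 0.024, 0, 0, 0],
    [0, 0.024, 0, 0, 0],
    [0, 0.024, 0, 0, 0],
    [0, 0.024, 0, 0, 0],
    [0, 0.024, 0, 0, 0]
  ]
}}

```text
time: 18.85
ee_pos: [611.2, 83.3, 98.5]
ee_rot: [0.754, 0.656, -0.004, -0.002]
contact_force: [-5.2, -4.8, -1.1]
finger_gap: 0.146
finger_force: 107.3
```

Three more calls along the seam will take the tip past the fourth catch.

{"method": "servo_tool", "body": {
  "motion": [
    [0.002, 0.024, 0, 0, 0],
    [0, 0.024, 0, 0, 0],
    [0, 0.024, 0, 0, 0],
    [0, 0.024, 0, 0, 0],
    [0, 0.024, 0, 0, 0]
  ]
}}

```text
time: 19.27
ee_pos: [620.5, 82.1, 98.6]
ee_rot: [0.755, 0.656, -0.004, -0.001]
contact_force: [-4.7, -5.7, -0.1]
finger_gap: 0.146
finger_force: 107.3
```

{"method": "servo_tool", "body": {
  "motion": [
    [0.002, 0.024, 0, 0, 0],
    [0, 0.024, 0, 0, 0],
    [0, 0.024, 0, 0, 0],
    [0, 0.024, 0, 0, 0],
    [0, 0.024, 0, 0, 0]
  ]
}}

```text
time: 19.68
ee_pos: [629.4, 81.0, 98.6]
ee_rot: [0.755, 0.656, -0.004, -0.001]
contact_force: [-4.4, -5.7, 0.3]
finger_gap: 0.149
finger_force: 107.3
```

{"method": "servo_tool", "body": {
  "motion": [
    [0, 0.024, 0, 0, 0],
    [0, 0.024, 0, 0, 0],
    [0, 0.02, 0, 0, 0],
    [0, 0.02, 0, 0, 0],
    [0, 0, 0, 0, 0]
  ]
}}

```text
time: 20.1
ee_pos: [636.9, 79.9, 98.7]
ee_rot: [0.755, 0.656, -0.003, -0.001]
contact_force: [-2.1, -4.8, -1.8]
finger_gap: 0.147
finger_force: 107.2
```

{"method": "servo_tool", "body": {
  "motion": [
    [-0.1, 0, 0, 0, 0],
    [-0.3, 0, 0, 0, 0],
    [-0.4, 0, -0.3, 0, 0],
    [-0.4, 0, -0.5, 0, 0],
    [-0.2, 0, -0.3, 0, 0]
  ]
}}

```text
time: 20.52
ee_pos: [625.4, -21.2, 179.9]
ee_rot: [0.756, 0.655, 0.001, 0.001]
contact_force: [1.4, -1.0, 1.0]
finger_gap: 0.143
finger_force: 107.4
```

```bash
python3 tip.py; python3 - <<'E'
from h import *
f=grab_frame("scene")
for i in range(1,5):
    print(i,[(np.round(d["bbox"],1).tolist(),round(d["conf"],2)) for d in finder.search_frame(f,f"catch{i}")[:3]])
a=f["color"][145:200,300:400]
b=cv2.imread("pics/scenecrop.png")[300:520,40:440]
cv2.imwrite("pics/s6.png",np.vstack([cv2.resize(a,(500,275),interpolation=cv2.INTER_CUBIC)[:,:,::-1],cv2.resize(b,(500,275))]))
E
```

```text
t 20.52 p [625.4 -21.2 179.9] q [0.7557 0.6549 0.0009 0.0009] F [ 1.41 -0.97  1.03] M [-0.042 -0.005 -0.012] gap 0.143 ff 107.4
26 [250.1 144.5] 28 [250.1 140.2] 30 [250.1 135.9] 32 [250.1 131.6] 34 [250.1 127.3] 36 [250.1 123.1] 38 [250.2 118.8] 40 [250.2 114.5] psi -8.181686826437655
1 []
2 []
3 []
4 []
```

View pics/s6.png

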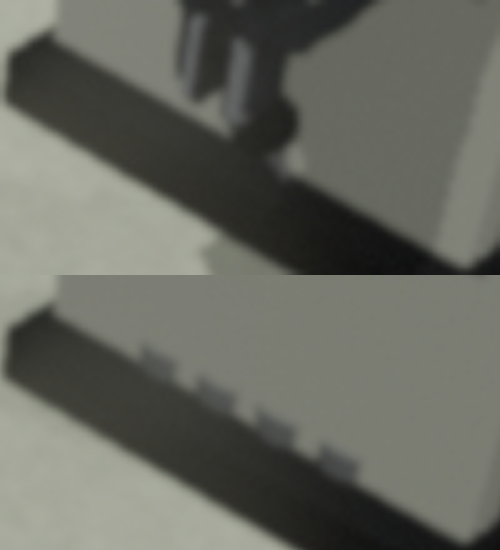

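The picture shows a smooth cover foot at (157,88), (215,118) and (338,190), where catches stood proud before. The third spot is hidden by the hand, so I'll check it once clear. Next I turn back to the stand angle.

{"method": "servo_tool", "body": {
  "motion": [
    [0, 0, 0, -0.056, 0],
    [0, 0, 0, -0.056, 0],
    [0, 0, 0, -0.057, 0],
    [0, 0, 0, 0, 0],
    [0, 0, 0, 0, 0]
  ]
}}

```text
time: 21.28
ee_pos: [624.8, -16.7, 176.6]
ee_rot: [0.634, 0.773, -0.0, -0.001]
contact_force: [0.0, 0.9, -0.1]
finger_gap: 0.148
finger_force: 107.4
```

```bash
cat > go.py <<'E'
from h import *
import sys
s=st();R=yaw_of(s["ee_rot"]);print("psi",np.degrees(np.arctan2(R[1,1],R[0,1])))
x=R[:,0];H=np.array([520.9,-179.3,0])
tgt=H-x*float(sys.argv[1]);tgt[2]=float(sys.argv[2])
d=R.T@(tgt-s["ee_pos"]);print("mm",np.round(d,1),"units",np.round(d/75,3),tgt)
E
python3 go.py 50.5 108
python3 - <<'E'
from h import *
f=grab_frame("scene");old=cv2.imread("pics/scenecrop.png")[:,:,::-1]
now=cv2.resize(f["color"][70:220,290:450],None,fx=4,fy=4,interpolation=cv2.INTER_CUBIC)
for p in [(165,372),(212,396),(260,424),(310,452)]:
    print(old[p[1]-3:p[1]+3,p[0]-3:p[0]+3].mean((0,1)).round(),now[p[1]-3:p[1]+3,p[0]-3:p[0]+3].mean((0,1)).round(),"cover",now[p[1]-25,p[0]])
E
```

```text
t 21.28 p [624.8 -16.7 176.6] q [ 6.339e-01  7.734e-01 -3.000e-04 -8.000e-04] F [ 0.01  0.93 -0.11] M [ 0.042  0.051 -0.006] gap 0.148 ff 107.4
psi 11.318165590029857
mm [-189.6 -133.6   68.7] units [-2.529 -1.782  0.915] [ 530.81090623 -228.81789438  108.        ]
[84. 86. 82.] [119. 121. 112.] cover [128 129 120]
[85. 87. 84.] [48. 48. 43.] cover [47 47 42]
[78. 80. 78.] [119. 121. 111.] cover [109 110 101]
[73. 75. 74.] [98. 99. 91.] cover [104 106  97]
```

{"method": "servo_tool", "body": {
  "motion": [
    [-0.3, -0.21, 0, 0, 0],
    [-0.42, -0.297, 0, 0, 0],
    [-0.42, -0.297, 0, 0, 0],
    [-0.42, -0.297, 0, 0, 0],
    [-0.42, -0.297, 0, 0, 0]
  ]
}}

```text
time: 21.75
ee_pos: [550.8, -185.0, 177.4]
ee_rot: [0.634, 0.773, -0.0, -0.0]
contact_force: [0.5, 0.2, -0.6]
finger_gap: 0.148
finger_force: 107.4
```

{"method": "servo_tool", "body": {
  "motion": [
    [-0.42, -0.297, 0, 0, 0],
    [-0.129, -0.087, 0.2, 0, 0],
    [0, 0, 0.3, 0, 0],
    [0, 0, 0.12, 0, 0],
    [0, 0, 0, 0, 0]
  ]
}}

```text
time: 22.17
ee_pos: [530.2, -228.6, 128.6]
ee_rot: [0.634, 0.774, -0.001, -0.003]
contact_force: [-0.2, 0.8, -0.6]
finger_gap: 0.142
finger_force: 107.4
```

{"method": "servo_tool", "body": {
  "motion": [
    [0, 0, 0, 0, 0],
    [0, 0, 0, 0, 0]
  ]
}}

```text
time: 22.33
ee_pos: [532.7, -229.4, 131.8]
ee_rot: [0.633, 0.774, 0.0, 0.001]
contact_force: [-0.4, 0.0, -0.6]
finger_gap: 0.145
finger_force: 107.4
```

```bash
python3 go.py 50.5 108; python3 - <<'E'
from h import *
f=grab_frame("wrist");H=np.array([520.9,-179.3,55.])
print("hole px",proj(f,H))
s=arm.get_state();R=yaw_of(s["ee_rot"])
b=np.array(s["ee_pos"])+R@[52.6,0,60.2];print("tip ball expected px",proj(f,b),b)
for d in finder.silhouettes(f,"stylus")[:2]:
    ys,xs=np.nonzero(d["pixels"]);print(d["conf"],"tip",ys.min(),xs[ys<ys.min()+3].mean())
    for y in range(ys.min(),ys.min()+30,4): print(y,xs[ys==y].min(),xs[ys==y].max(),end="; ")
c=proj(f,H)[0].astype(int);g=cv2.cvtColor(f["color"],cv2.COLOR_RGB2GRAY)
print();print(g[c[1]-22:c[1]+24:2,c[0]-22:c[0]+24:2]); print(c)
E
```

```text
t 22.33 p [ 532.7 -229.4  131.8] q [6.329e-01 7.743e-01 3.000e-04 5.000e-04] F [-0.36  0.04 -0.59] M [ 0.009 -0.056  0.064] gap 0.145 ff 107.4
psi 11.474751634645212
mm [ 1.  -1.6 23.8] units [ 0.013 -0.021  0.317] [ 530.94624717 -228.79062882  108.        ]
hole px [[248.05888576 134.98927267]]
tip ball expected px [[250.57723271 136.0375232 ]] [ 522.36392854 -178.0539447    71.80798038]
0.8 tip 133 249.25
133 249 249; 137 246 253; 141 245 253; 145 244 254; 149 242 255; 153 242 255; 157 243 255; 161 243 256; 
[[128 130 130 126 137 134 132 135 135 132 131 128 127 127 127 142 141 132
  131 126 123 129 128]
 [129 127 131 125 135 136 132 131 135 133 128 125 126 126 128 139 140 131
  129 123 125 123 128]
 [128 130 129 127 131 136 130 133 134 129 123 124 127 128 127 138 139 132
  129 127 124 127 130]
 [125 130 125 125 131 136 135 131 135 133 129 126 128 128 129 138 140 132
  129 132 126 125 129]
 [123 127 128 127 128 140 132 130 134 130 128 123 130 127 129 134 140 133
  133 129 128 126 128]
 [127 127 127 126 125 137 133 133 130 132 128 117 118 106 108 106 110 136
  129 128 124 128 125]
 [
[... 957 characters left out ...]
5 126 128]
 [131 128 125 127 129 139  89  90  90  87  97  99 105 105  85  90  95  90
  108 122 120 117 117]
 [132 131 123 126 166 139  89  91  93  89  99 106 109 107  93  90  91  89
  113 122 119 116 117]
 [130 183 173 167 175 147  92  88  89  91 103 104 106 108 100 113 111 115
  131 122 121 118 117]
 [174 183 176 174 174 131 103 114 120  90 102 107 106 106 101 113 123 130
  140 121 123 119 117]
 [183 183 177 172 177 167 179 133 131  92 106 106 108 108 102 115 123 134
  143 122 123 119 118]
 [182 184 180 172 173 175 147 138 133  88 105 110 111 106 101 106 125 125
  139 134 121 119 118]
 [183 185 180 173 175 171 132 134 132  96 106 104 108 109 102 107 124 129
  141 136 175 169 165]]
[248 134]
```

{"method": "servo_tool", "body": {
  "motion": [
    [0.013, -0.02, 0, 0, 0],
    [0, 0, 0.1, 0, 0],
    [0, 0, 0.12, 0, 0],
    [0, 0, 0.09, 0, 0],
    [0, 0, 0, 0, 0]
  ],
  "grip_force": 25
}}

```text
time: 22.85
ee_pos: [528.6, -228.7, 105.9]
ee_rot: [0.633, 0.774, -0.001, -0.002]
contact_force: [0.7, -0.5, -0.8]
finger_gap: 0.149
finger_force: 107.4
```

```bash
python3 go.py 50.5 108
```

```text
t 22.85 p [ 528.6 -228.7  105.9] q [ 6.333e-01  7.739e-01 -6.000e-04 -1.800e-03] F [ 0.65 -0.48 -0.78] M [-0.009  0.028  0.009] gap 0.149 ff 107.4
psi 11.404735623657222
mm [-0.5  2.2 -2.2] units [-0.007  0.029 -0.029] [ 530.88545575 -228.80283904  108.        ]
```

{"method": "servo_tool", "body": {
  "motion": [
    [0, 0, 0, 0, 0],
    [0, 0, 0, 0, 0],
    [0, 0, 0, 0, 0]
  ],
  "grip_force": 25
}}

```text
time: 23.1
ee_pos: [530.1, -229.6, 108.1]
ee_rot: [0.633, 0.774, 0.0, 0.0]
contact_force: [0.5, 0.4, 0.1]
finger_gap: 0.147
finger_force: 107.4
```

```bash
python3 go.py 50.5 108
```

```text
t 23.1 p [ 530.1 -229.6  108.1] q [6.334e-01 7.738e-01 1.000e-04 2.000e-04] F [0.51 0.4  0.07] M [-0.08  -0.007  0.018] gap 0.147 ff 107.4
psi 11.392495094271904
mm [0.7 0.9 0.1] units [0.009 0.012 0.001] [ 530.87520779 -228.80500113  108.        ]
```

{"method": "servo_tool", "body": {
  "motion": [
    [0, 0, 0, 0, 0.155],
    [0, 0, 0, 0, 0.155]
  ],
  "grip_force": 25
}}

```text
time: 23.27
ee_pos: [530.1, -229.5, 108.1]
ee_rot: [0.633, 0.774, 0.0, 0.0]
contact_force: [-1.1, -0.5, -0.9]
finger_gap: 0.154
finger_force: 42.5
```

{"method": "servo_tool", "body": {
  "motion": [
    [0.052, 0.008, 0, 0, 0.156],
    [0.062, 0, -0.026, 0, 0.156],
    [0.062, 0, -0.026, 0, 0.156],
    [0.072, 0, -0.025, 0, 0.156],
    [0.072, 0, -0.025, 0, 0.156]
  ]
}}

```text
time: 23.68
ee_pos: [526.3, -207.3, 116.7]
ee_rot: [0.634, 0.774, -0.0, 0.002]
contact_force: [1.0, -4.1, 0.9]
finger_gap: 0.159
finger_force: 38.4
```

{"method": "servo_tool", "body": {
  "motion": [
    [0, 0, 0, 0, 0.156],
    [0, 0, 0, 0, 0.156]
  ]
}}

```text
time: 23.85
ee_pos: [526.7, -206.0, 116.4]
ee_rot: [0.633, 0.774, 0.0, 0.001]
contact_force: [1.6, -3.3, 2.3]
finger_gap: 0.162
finger_force: 38.4
```

```bash
cat > ang.py <<'E'
from h import *
s=st();R=yaw_of(s["ee_rot"]);f=grab_frame("wrist")
g=np.array(s["ee_pos"])-19*R[:,2]
for d in finder.search_frame(f,"stylus")[:2]: print(np.round(d["bbox"],1),round(d["conf"],2))
for t in range(0,36,4):
    th=np.radians(t)
    a=R@[np.sin(th),0,np.cos(th)];n=R@[np.cos(th),0,-np.sin(th)];print(t,"collar front",np.round(proj(f,np.array([g+a*(97.8-42)+n*14, g+a*(97.8-48)+n*14]))[:,1].min(),1),"bbox top if tip",np.round(proj(f,g+a*95)[0,1]-4,1))
E
python3 ang.py
```

```text
t 23.85 p [ 526.7 -206.   116.4] q [6.333e-01 7.739e-01 5.000e-04 1.300e-03] F [ 1.64 -3.35  2.27] M [-1.026 -0.389 -0.042] gap 0.162 ff 38.4
[225.7 162.6 275.8 313.3] 0.88
[225.7 313.4 246.3 336.7] 0.62
0 collar front 204.0 bbox top if tip 201.6
4 collar front 198.4 bbox top if tip 193.2
8 collar front 193.0 bbox top if tip 184.7
12 collar front 187.8 bbox top if tip 176.4
16 collar front 182.7 bbox top if tip 168.0
20 collar front 177.7 bbox top if tip 159.7
24 collar front 173.0 bbox top if tip 151.5
28 collar front 168.5 bbox top if tip 143.2
32 collar front 164.2 bbox top if tip 135.0
```

{"method": "servo_tool", "body": {
  "motion": [
    [0.075, 0, -0.017, 0, 0.156],
    [0.075, 0, -0.016, 0, 0.156],
    [0.076, 0, -0.009, 0, 0.156],
    [0.076, 0, -0.008, 0, 0.156],
    [0.07, 0, -0.003, 0, 0.156]
  ]
}}

```text
time: 24.37
ee_pos: [520.3, -177.9, 119.6]
ee_rot: [0.633, 0.774, 0.0, 0.0]
contact_force: [1.5, -4.4, 1.3]
finger_gap: 0.158
finger_force: 39.0
```

{"method": "servo_tool", "body": {
  "motion": [
    [0.06, 0, 0, 0, 0.156],
    [0, 0, 0, 0, 0.156],
    [0, 0, 0, 0, 0.156]
  ]
}}

```text
time: 24.62
ee_pos: [519.0, -172.7, 119.2]
ee_rot: [0.633, 0.774, 0.0, -0.001]
contact_force: [0.9, -1.6, 0.7]
finger_gap: 0.157
finger_force: 38.9
```

```bash
python3 ang.py; python3 go.py 0 124
```

```text
t 24.62 p [ 519.  -172.7  119.2] q [ 6.330e-01  7.741e-01  3.000e-04 -1.100e-03] F [ 0.93 -1.59  0.66] M [-0.474 -0.361 -0.02 ] gap 0.157 ff 38.9
[226.8 208.2 275.5 312.2] 0.73
[485.8 165.1 512.  237.1] 0.61
0 collar front 204.0 bbox top if tip 201.6
4 collar front 198.4 bbox top if tip 193.2
8 collar front 193.0 bbox top if tip 184.7
12 collar front 187.7 bbox top if tip 176.3
16 collar front 182.6 bbox top if tip 168.0
20 collar front 177.7 bbox top if tip 159.7
24 collar front 173.0 bbox top if tip 151.4
28 collar front 168.5 bbox top if tip 143.2
32 collar front 164.2 bbox top if tip 135.0
t 24.72 p [ 518.7 -173.   119. ] q [ 6.332e-01  7.740e-01  1.000e-04 -1.300e-03] F [ 1.03 -1.06 -0.01] M [-0.328 -0.26   0.008] gap 0.161 ff 38.8
psi 11.42400337861164
mm [-6.6  0.9 -5. ] units [-0.088  0.011 -0.066] [ 520.9 -179.3  124. ]
```

{"method": "servo_tool", "body": {
  "motion": [
    [-0.085, 0.01, 0, 0, 0.156],
    [0, 0, 0.1, 0, 0.156],
    [0, 0, 0.12, 0, 0.156],
    [0, 0, 0.08, 0, 0.156],
    [0, 0, 0, 0, 0.156]
  ]
}}

```text
time: 25.13
ee_pos: [519.7, -179.3, 94.8]
ee_rot: [0.633, 0.774, -0.001, -0.002]
contact_force: [-0.3, -0.6, -0.4]
finger_gap: 0.157
finger_force: 38.7
```

{"method": "servo_tool", "body": {
  "motion": [
    [0, 0, 0.025, 0, 0.156],
    [0, 0, 0.02, 0, 0.156],
    [0, 0, 0, 0, 0.156]
  ]
}}

```text
time: 25.38
ee_pos: [521.2, -180.0, 93.4]
ee_rot: [0.633, 0.774, -0.0, -0.0]
contact_force: [-0.1, -0.6, -0.4]
finger_gap: 0.161
finger_force: 38.7
```

```bash
python3 go.py 0 92
```

```text
t 25.38 p [ 521.2 -180.    93.4] q [ 6.334e-01  7.739e-01 -0.000e+00 -2.000e-04] F [-0.06 -0.59 -0.37] M [-0.024 -0.038  0.026] gap 0.161 ff 38.7
psi 11.40262857897317
mm [ 0.8 -0.2  1.4] units [ 0.011 -0.002  0.019] [ 520.9 -179.3   92. ]
```

Nearly seated. I'll lower to contact with the stand, then let go slowly.

{"method": "servo_tool", "body": {
  "motion": [
    [0.01, 0, 0.012, 0, 0.156],
    [0, 0, 0.012, 0, 0.156],
    [0, 0, 0, 0, 0.156]
  ]
}}

```text
time: 25.63
ee_pos: [521.2, -179.2, 91.9]
ee_rot: [0.633, 0.774, 0.0, -0.0]
contact_force: [-0.3, 0.4, -0.6]
finger_gap: 0.16
finger_force: 38.7
```

{"method": "servo_tool", "body": {
  "motion": [
    [0, 0, 0.008, 0, 0.156],
    [0, 0, 0.008, 0, 0.156],
    [0, 0, 0, 0, 0.156]
  ]
}}

```text
time: 25.88
ee_pos: [521.2, -179.3, 90.6]
ee_rot: [0.633, 0.774, 0.0, -0.0]
contact_force: [0.0, 0.2, 0.2]
finger_gap: 0.158
finger_force: 38.7
```

{"method": "servo_tool", "body": {
  "motion": [
    [0, 0, 0.01, 0, 0.156],
    [0, 0, 0, 0, 0.156]
  ]
}}

```text
time: 26.05
ee_pos: [521.2, -179.4, 89.9]
ee_rot: [0.633, 0.774, 0.0, -0.0]
contact_force: [-0.4, -0.3, -1.0]
finger_gap: 0.154
finger_force: 38.7
```

{"method": "servo_tool", "body": {
  "motion": [
    [0, 0, 0.01, 0, 0.156],
    [0, 0, 0, 0, 0.156]
  ]
}}

```text
time: 26.22
ee_pos: [521.3, -179.5, 89.7]
ee_rot: [0.633, 0.774, 0.0, -0.0]
contact_force: [-1.7, 0.3, 4.4]
finger_gap: 0.157
finger_force: 39.3
```

```bash
python3 ang.py | head -4
```

```text
t 26.22 p [ 521.3 -179.5   89.7] q [ 6.334e-01  7.738e-01  3.000e-04 -1.000e-04] F [-1.68  0.34  4.42] M [ 0.131  0.353 -0.072] gap 0.157 ff 39.3
[227.8 208.6 274.2 314.2] 0.59
0 collar front 204.0 bbox top if tip 201.6
4 collar front 198.4 bbox top if tip 193.2
```

Contact with the stand's top at z≈89.8. Now I release.

{"method": "servo_tool", "body": {
  "motion": [
    [0, 0, 0, 0, 0.2],
    [0, 0, 0, 0, 0.3],
    [0, 0, 0, 0, 0.5],
    [0, 0, 0, 0, 0.8],
    [0, 0, 0, 0, 1]
  ]
}}

```text
time: 26.73
ee_pos: [521.2, -179.3, 89.0]
ee_rot: [0.633, 0.774, -0.0, -0.0]
contact_force: [-0.0, -0.1, 0.7]
finger_gap: 0.716
finger_force: 0.0
```

{"method": "servo_tool", "body": {
  "motion": [
    [0, 0, 0, 0, 1],
    [0, 0, 0, 0, 1],
    [0, 0, 0, 0, 1],
    [0, 0, 0, 0, 1],
    [0, 0, 0, 0, 1]
  ]
}}

```text
time: 27.15
ee_pos: [521.2, -179.4, 89.2]
ee_rot: [0.633, 0.774, 0.0, -0.0]
contact_force: [0.0, 0.4, 0.1]
finger_gap: 1.001
finger_force: 0.0
```

{"method": "servo_tool", "body": {
  "motion": [
    [0, 0, -0.1, 0, 1],
    [0, 0, -0.2, 0, 1],
    [0, 0, -0.4, 0, 1],
    [0, 0, -0.45, 0, 1],
    [0, 0, -0.3, 0, 1]
  ]
}}

```text
time: 27.57
ee_pos: [521.9, -180.2, 201.1]
ee_rot: [0.634, 0.774, 0.001, 0.001]
contact_force: [0.5, 0.4, 0.3]
finger_gap: 0.998
finger_force: 0.0
```

{"method": "servo_tool", "body": {
  "motion": [
    [0, 0, 0, 0, 1],
    [0, 0, 0, 0, 1],
    [0, 0, 0, 0, 1]
  ]
}}

```text
time: 27.82
ee_pos: [520.7, -179.0, 197.6]
ee_rot: [0.633, 0.774, 0.0, -0.0]
contact_force: [0.2, -0.3, -1.0]
finger_gap: 1.003
finger_force: 0.0
```

```bash
python3 - <<'E'
from h import *
s=st()
f=grab_frame("wrist")
print("expect collar,top",proj(f,[[520.9,-179.3,58],[520.9,-179.3,127]]))
for d in finder.silhouettes(f,"stylus")[:1]:
    print(d["conf"],np.round(d["bbox"],1));ys,xs=np.nonzero(d["pixels"])
    for y in range(ys.min(),ys.max()+1,4): print(y,xs[ys==y].min(),xs[ys==y].max(),end="; ")
b=grab_frame("scene");old=cv2.imread("pics/scenecrop.png")[:,:,::-1]
print("scene expect",proj(b,[[520.9,-179.3,58],[520.9,-179.3,127]]),[np.round(d["bbox"]) for d in finder.search_frame(b,"stylus")[:2]])
now=cv2.resize(b["color"][70:220,290:450],None,fx=4,fy=4,interpolation=cv2.INTER_CUBIC)
for p in [(165,372),(212,396),(260,424),(310,452)]:
    print(old[p[1]-3:p[1]+3,p[0]-3:p[0]+3].mean((0,1)).round(),now[p[1]-3:p[1]+3,p[0]-3:p[0]+3].mean((0,1)).round(),"cover",now[p[1]-25,p[0]])
for i in (1,2): print([np.round(d["bbox"]) for d in finder.search_frame(b,f"catch{i}")[:2]])
E
```

```text
t 27.82 p [ 520.7 -179.   197.6] q [ 6.333e-01  7.739e-01  0.000e+00 -5.000e-04] F [ 0.24 -0.28 -0.95] M [ 0.024  0.006 -0.007] gap 1.003 ff 0.0
expect collar,top [[250.38613125 184.72306328]
 [250.57907847 208.37660721]]
0.78 [236.5 172.6 265.5 219.4]
172 248 252; 176 240 260; 180 238 263; 184 237 264; 188 236 264; 192 237 263; 196 239 261; 200 241 259; 204 241 259; 208 241 259; 212 241 259; 216 241 259; scene expect [[248.98704081 230.46711477]
 [248.98136986 204.6074293 ]] [array([242., 202., 254., 237.])]
[84. 86. 82.] [126. 127. 117.] cover [134 135 126]
[85. 87. 84.] [130. 132. 122.] cover [134 135 126]
[78. 80. 78.] [126. 127. 118.] cover [134 136 126]
[73. 75. 74.] [127. 129. 119.] cover [135 136 126]
[]
[]
```

The tool hangs upright at the expected pixels, and all four catch spots now match the cover's colour. Handing in.

```bash
python3 -c "
from rig import order
print(order.sign_off())"
```

```text
the job is handed in; nothing more can be done
None
```

Job handed in after about 28 s of robot time: the tool made one pass along the seam at about 4–6 N, all four catches look flush in the camera images, and the tool hangs upright in its stand again; no verdict came back.

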